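# Pop the canister open and show what it is refilled with

### The job

Show a helper how the canister gets refilled, picking nothing up: press the red button on the canister until its lid pops open. Then point at the wooden bowl from straight above its middle, fingertips a few centimetres (about 3) over its rim, for two seconds, and after that point in the same way at the knob of the blue-lidded jar for two seconds and finish there, still pointing at it. Do not touch or move the jars, the bowl or the other loose things on the shelf.

Things in the scene. Friction and masses are not known exactly. Their poses are not given: they have to be found in the camera images.
- can_button_top (a point): Centre of the top of the red round push button (32 mm across, 115 mm above the shelf) at the front of the white ceramic canister. Pressed straight down: 7 mm travel, 5 N fully down, springs back. Past about 4 mm it frees the lid, which springs open by itself. The canister (100 mm across, 110 mm high, fixed) has its centre 100 mm from the button, on the side away from the robot.
- can_lid (a joint): Angle of the canister's domed light-wood lid (102 mm across, hinged on the side away from the button): 0 = shut and caught, 1.35 rad = popped fully open, where its spring keeps it. While open it stands up to 110 mm above the canister's rim, which is 110 mm above the shelf.
- bowl_rim (a point): Centre of the mouth, at rim height, of the carved dark wooden bowl: 124 mm across, 55 mm high. Loose, stands on the shelf; its z axis points up.
- jar_blue_knob (a point): Top of the round knob (20 mm across) on the domed blue lid of a beige stoneware jar, 86 mm across and 130 mm high to the top of the knob. Loose, stands on the shelf; its z axis points up.
- jar_rust_knob (a point): Top of the knob of the other stoneware jar, the same size and shape but with a rust-red lid. Not to be touched.
- whisk: Steel flat mini whisk lying on the shelf, about 180 mm long, 16 mm high; origin at the middle of its underside, its length along its x axis. Not to be touched.
- spoon: Spoon with a wooden handle and steel bowl lying near the robot-side edge of the shelf; origin on its underside, its length along its x axis. Not to be touched.
- mug: White mug, 76 mm across, 80 mm high; origin at the centre of its underside. Not to be touched.
- tea_glass: Green tea glass, 60 mm across, 75 mm high; origin at the centre of its underside. Not to be touched.
- spice_jar: Amber glass spice jar with a copper cap, 52 mm across, 85 mm high; origin at the centre of its underside. Not to be touched.
Things that resemble listed ones, but are neither listed nor needed, are in the scene too. Leave any purple or yellow look-alike of the part that bears bowl_rim alone. Leave any turquoise look-alike of the part that bears jar_blue_knob alone.

How it is judged:
On the way, in this order (a step that is already met when the one before it is completed fails the run):
1. the canister's lid has popped open (value of joint can_lid above 1.1 rad), for 0.2 s.
2. the fingers point down at the bowl from just above its mouth, for 1.5 s (horizontal distance between the grasp point and bowl_rim below 0.035 m and z of the grasp point in the frame of bowl_rim between 0.021 and 0.085 m), for 1.5 s.
3. the fingers point down at the blue-lidded jar's knob from just above it, for 1.5 s (horizontal distance between the grasp point and jar_blue_knob below 0.03 m and z of the grasp point in the frame of jar_blue_knob between 0.021 and 0.085 m), for 1.5 s.
At the end, for the whole second after the job is handed in: Lid open past 1.1 rad; fingers still pointing at the blue-lidded jar (grasp point within 30 mm sideways of the knob, 21 to 85 mm above its top; for the bowl before: 35 mm); jars, bowl and bystanders at rest within 12 mm of their starts (all of step 3 and value of joint can_lid above 1.1 rad and distance of each of jar_blue_knob, jar_rust_knob, bowl_rim, whisk, spoon, mug, tea_glass, spice_jar from where it was at the start of the episode below 0.012 m and linear speed of each of jar_blue, jar_rust, bowl, whisk, spoon, mug, tea_glass, spice_jar below 0.02 m/s); the robot touches nothing.
It fails at once if a jar, the bowl or another loose thing is moved or lifted (distance of any of jar_blue_knob, jar_rust_knob, bowl_rim, whisk, spoon, mug, tea_glass, spice_jar from where it was at the start of the episode above 0.012 m).
It fails at once if the robot touches a jar, the bowl or another loose thing (over 0.5 N) (contact force between any of the fingers, the arm and jar_blue above 0.5 N or contact force between any of the fingers, the arm and jar_rust above 0.5 N or contact force between any of the fingers, the arm and bowl above 0.5 N or contact force between any of the fingers, the arm and whisk above 0.5 N or contact force between any of the fingers, the arm and spoon above 0.5 N or contact force between any of the fingers, the arm and mug above 0.5 N or contact force between any of the fingers, the arm and tea_glass above 0.5 N or contact force between any of the fingers, the arm and spice_jar above 0.5 N).
It also fails if it takes over 54 s, if anything falls off the work surface, if the arm or the gripper's body presses on something with over 40 N, if the wrist force passes 120 N, or if a joint passes its speed limit or range.

### The arm

A 7-joint arm with a two-finger parallel gripper is mounted at the origin on the work surface. World frame = base frame: x ahead of the robot, y to its left, z up, the work surface at z = 0. Lengths are in m, angles in rad, forces in N, time in s.
With the tool pointing down it reaches from about 0.4 to 0.85 m from the base axis. Payload 6.9 kg.
Tool frame: the origin (TCP) lies midway between the tips of the shut fingers; the grasp point (between the pads) lies behind it (ctrl.pinch_z is the z of the grasp point in the tool frame, in m); z points along the fingers, y is the line along which they close (so a half turn about z gives the same grasp; the last joint's range is limited). The gripper opens to 85 mm and grips with 20 to 120 N. Pads are 22 mm wide; open, the fingers measure 114 mm over their backs; the gripper's body (76 mm by 85 mm) begins 54 mm behind the grasp point. The pads swing forward as they close: fully open they stand 13 mm farther back than shut.
Start: joints at [1.29, 0.507, -0.238, 1.5, 0.126, 1.149, -0.155], TCP at [0.235, -0.579, 0.231] pointing down, gripper open.
Joint ranges: [-3.08, 3.08], [-0.24, 2.05], [-1.43, 1.35], [0, 2.5], [-1.52, 4.66], [0.17, 1.96], [-2.89, 2.89]. Speed limits (rad/s): [2.39, 2.39, 3.14, 3.14, 3.14, 3.14, 3.14].

### API

Orientations are given as a unit quaternion [w, x, y, z].
In Python, from station import ctrl, get_state, vision, ticket, models gives the robot as it stands. Calls block until the motion is done:
- ctrl.movep(position, orientation): joint-space move of the TCP to a pose.
- ctrl.movel(position, frame=None, max_speed=0.15): straight line of the TCP; frame=None keeps the orientation; max_speed is the mean speed in m/s.
- ctrl.set_joints(angles): joint-space move.
- ctrl.ungrasp() and ctrl.close_gripper(force=None): open the fingers fully, or close them until they stop; force is the grip in N (None keeps the last).
- ctrl.pause(seconds).
- ctrl.ik(position, orientation): joint angles nearest the present ones, or None.
- get_state(): the state.
- vision.grab_frame(name): name is "scene" or "side" or "wrist"; returns (picture, depth): 480x640x3 uint8, blue, green, red; 480x640 float32, m along the optical axis (not along the pixel's ray), 0 where there is no reading.
- vision.camera_info(name): a dict with "mtx" (3x3 intrinsics, pixels), "R" (3x3) and "t" (3): a world point X has camera coordinates R X + t; the wrist camera has in their place "hand_eye" (4x4, takes a point from camera to tool coordinates, whose origin is the TCP and whose axes are the flange's). Camera axes: x right, y down, z forward; pixel columns grow to the right and rows downward; lengths in m; the calibration is good to about 2 mm. The wrist camera is an equidistant fisheye: a pixel r from the principal point sees the ray r / f radians off the axis. A picture is of the moment at which its call begins: read the wrist's pose just before it. camera_info takes no time and is no camera call.
A pose or a line that the arm cannot do raises ctrl.Unreachable and nothing moves.
- ticket.close_job(): hands the job in; it is judged then, once.
Trained networks look in the newest picture that a camera, given by its name, has taken for a name from the list of things; names that differ only in an ending like _2 or _b are one class to them, and where a whole thing is asked for, a point or a joint stands for the part that bears it (a point fixed in the world has none). Each returns a list of dicts, best first, with "p" (0 to 1); they miss things now and then, are a little off and sometimes report something else, mostly with a low value. They report only what shows in the picture. A call takes as long as a camera call. They do not tell look-alikes from the thing itself.
- models.recognise(camera, target): "point" ([column, row] in pixels, amid what is visible of it).
- models.masks_of(camera, target): "mask" (480x640 bool, what is visible of it) and "point" ([column, row] in pixels, amid what is visible of it).
The state is a dict: "time": time; "qpos": joint angles; "qd": joint speeds; "tau": joint torques, N m; "tcp_pos": TCP position; "eef_rot": TCP orientation; "contact_force": force on the tool from outside, world axes, zero at the start; "wrist_torque": the same for the moment, N m; "width": finger opening in m; "gripper_force": force on a finger pad.
Only numpy, scipy, OpenCV 4.12 (cv2) and the standard library are available. Lean on these libraries where they do the work, as an engineer would, in place of code of your own. Each camera call takes 0.05 s, during which the arm holds its last target. There are 200 camera calls.

## Working session

There is one attempt and no reset: what is moved stays moved. The work goes in short steps, each a Python script; the robot and the scene stay as the last script left them, time stands still between calls to the robot, and variables do not carry over. Pictures are saved under pics/ and viewed, at most 10 in all, crops included, and the job is handed in when it is done.

```bash
mkdir -p pics; cat > h.py <<'E'
import numpy as np, cv2
from station import ctrl, get_state, vision, ticket, models
def world(cam, d, px, depth_img=None):
    i=vision.camera_info(cam); K=np.array(i["mtx"]); R=np.array(i["R"]); t=np.array(i["t"])
    px=np.atleast_2d(px).astype(float); 
    p=np.c_[(px[:,0]-K[0,2])/K[0,0],(px[:,1]-K[1,2])/K[1,1],np.ones(len(px))]*np.asarray(d).reshape(-1,1)
    return (p-t)@R
def cloud(cam,depth,mask):
    v,u=np.nonzero(mask&(depth>0)); return world(cam,depth[v,u],np.c_[u,v])
E
python3 - <<'E'
from h import *
print(ctrl.pinch_z, {k:np.round(v,3).tolist() for k,v in get_state().items() if k in("time","tcp_pos","eef_rot","width")})
for c in("scene","side"):
    im,d=vision.grab_frame(c); cv2.imwrite(f"pics/{c}0.png",im)
    for n in("can_button_top","can_lid","bowl_rim","jar_blue_knob","jar_rust_knob","whisk","spoon","mug","tea_glass","spice_jar"):
        for m in models.masks_of(c,n)[:4]:
            P=cloud(c,d,m["mask"])
            if len(P)<5: print(c,n,m["p"],m["point"]);continue
            print(c,n,round(m["p"],2),np.round(m["point"]),len(P),"lo",np.percentile(P,3,0).round(3),"hi",np.percentile(P,97,0).round(3))
E
```

```text
-0.0187 {'time': 0.0, 'tcp_pos': [0.235, -0.579, 0.23], 'eef_rot': [-0.001, 0.981, 0.192, -0.0], 'width': 0.085}
scene can_button_top 0.66 [384. 320.] 612 lo [ 0.749 -0.188  0.051] hi [ 0.838 -0.116  0.132]
scene can_button_top 0.63 [319. 259.] 38 lo [ 0.47  -0.118  0.159] hi [ 0.492 -0.093  0.17 ]
scene can_lid 0.61 [333. 277.] 611 lo [ 0.53  -0.178  0.162] hi [ 0.619 -0.094  0.188]
scene bowl_rim 0.84 [298. 327.] 990 lo [ 0.501 -0.377  0.053] hi [ 0.604 -0.272  0.107]
scene bowl_rim 0.79 [192. 392.] 1169 lo [ 0.302 -0.708  0.002] hi [ 0.41  -0.603  0.058]
scene bowl_rim 0.77 [219. 280.] 801 lo [ 0.127 -0.356  0.002] hi [ 0.233 -0.249  0.058]
scene bowl_rim 0.19 [388. 193.] 527 lo [0.487 0.308 0.05 ] hi [0.58  0.38  0.171]
scene jar_blue_knob 0.88 [401. 151.] 446 lo [0.464 0.597 0.012] hi [0.537 0.66  0.117]
scene jar_blue_knob 0.72 [388. 192.] 484 lo [0.508 0.308 0.069] hi [0.579 0.365 0.172]
scene jar_rust_knob 0.77 [376. 242.] 569 lo [0.586 0.063 0.069] hi [0.661 0.129 0.171]
scene whisk 0.76 [283. 268.] 208 lo [ 0.345 -0.255  0.045] hi [ 0.373 -0.098  0.069]
scene whisk 0.45 [32
[... 618 characters left out ...]
.009] hi [ 0.23  -0.247  0.058]
side bowl_rim 0.6 [425. 187.] 510 lo [ 0.3   -0.715  0.017] hi [ 0.406 -0.596  0.059]
side bowl_rim 0.21 [211. 243.] 442 lo [0.736 0.125 0.059] hi [0.782 0.169 0.139]
side jar_blue_knob 0.79 [224. 305.] 1227 lo [0.493 0.332 0.063] hi [0.558 0.393 0.171]
side jar_rust_knob 0.66 [257. 247.] 940 lo [0.574 0.086 0.062] hi [0.64  0.147 0.172]
side whisk 0.57 [367. 246.] 187 lo [ 0.338 -0.244  0.05 ] hi [ 0.369 -0.095  0.07 ]
side spoon 0.68 [312. 301.] 421 lo [0.345 0.051 0.052] hi [0.386 0.232 0.073]
side mug 0.61 [260. 199.] 616 lo [ 0.739 -0.187  0.058] hi [ 0.837 -0.112  0.133]
side tea_glass 0.56 [240. 215.] 424 lo [ 0.742 -0.042  0.053] hi [0.798 0.015 0.127]
```

View pics/scene0.png

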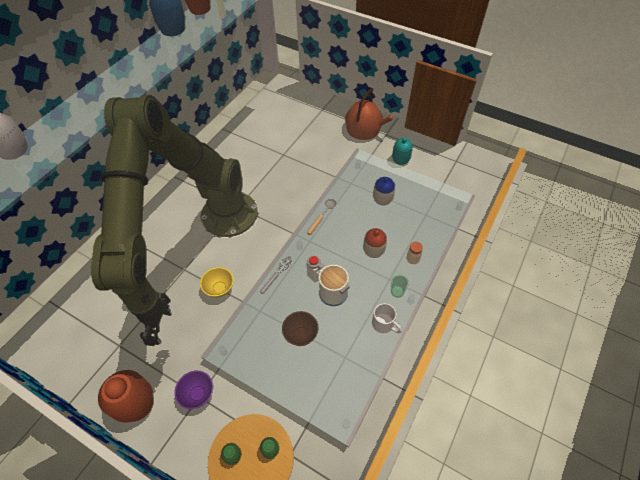

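View pics/side0.png

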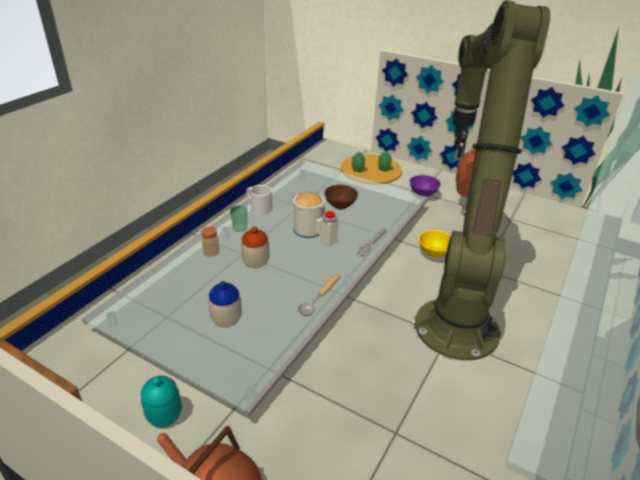

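The scene view shows the red button at (314,261), the canister lid at (333,277), the dark bowl at (300,328) and the blue-lidded jar at (385,190). The turquoise jar (402,151) and the yellow and purple bowls are the look-alikes, and they stand off the shelf. Next I refine the three target points.

```bash
python3 - <<'E'
from h import *
from scipy.optimize import least_squares
def circ(P,r):
    return least_squares(lambda c:np.hypot(*(P[:,:2]-c).T)-r,P[:,:2].mean(0),loss="soft_l1",f_scale=.003).x
for c,b,j,bw in(("scene",(314,261),(385,190),(300,328)),("side",(330,215),(224,300),(342,196))):
    im,d=vision.grab_frame(c); hsv=cv2.cvtColor(im,cv2.COLOR_BGR2HSV); yy,xx=np.mgrid[:480,:640]
    red=((hsv[...,0]<8)|(hsv[...,0]>172))&(hsv[...,1]>150)&(hsv[...,2]>60)&(np.hypot(xx-b[0],yy-b[1])<11)
    P=cloud(c,d,red); T=P[P[:,2]>np.percentile(P[:,2],90)-.005]
    print(c,"button",len(P),P.min(0).round(3),P.max(0).round(3),"top",len(T),T.mean(0).round(4),circ(T,0) if 0 else "", (T[:,:2].min(0)+T[:,:2].max(0))/2)
    blue=(hsv[...,0]>105)&(hsv[...,0]<135)&(hsv[...,1]>120)&(np.hypot(xx-j[0],yy-j[1])<22)
    P=cloud(c,d,blue); k=P[P[:,2]>.172]
    print("jar",len(P),P.min(0).round(3),P.max(0).round(3),"knob",len(k),k.mean(0).round(4), "zpct",np.percentile(P[:,2],[50,90,97,99]).round(3))
    for n,p in(("bowl_rim",bw),("jar_blue_knob",j)):
        m=[m for m in models.masks_of(c,n) if np.hypot(*(np.array(m["point"])-p))<15]
        if not m: print("no",n);continue
        P=cloud(c,d,m[0]["mask"])
        if n=="bowl_rim":
            z=np.percentile(P[:,2],97);Q=P[P[:,2]>z-.008];print("bowl",circ(Q,.060),z)
        else:
            Q=P[(P[:,2]>.065)&(P[:,2]<.12)];print("jar body",circ(Q,.043))
    # shelf heights
    for q in((.45,-.3),(.6,.2),(.75,.3),(.45,.3)):
        i=vision.camera_info(c);X=np.array(i["R"])@[*q,.05]+i["t"];u=np.array(i["mtx"])@X;u=(u[:2]/u[2]).round().astype(int)
        print(world(c,d[u[1],u[0]],u).round(3))
E
```

```text
scene button 51 [ 0.467 -0.122  0.158] [ 0.494 -0.091  0.174] top 25 [ 0.4804 -0.1064  0.1673]  [ 0.48092279 -0.10709989]
jar 208 [0.508 0.309 0.13 ] [0.578 0.377 0.185] knob 13 [0.5409 0.3505 0.1771] zpct [0.153 0.164 0.176 0.181]
bowl [ 0.55672063 -0.32653685] 0.10683104463825613
jar body [0.53881655 0.35355267]
[[ 0.451 -0.3    0.053]]
[[0.624 0.131 0.154]]
[[0.751 0.303 0.045]]
[[0.452 0.301 0.049]]
side button 51 [ 0.461 -0.117  0.157] [ 0.489 -0.087  0.17 ] top 37 [ 0.4755 -0.1005  0.1668]  [ 0.47465298 -0.10200663]
jar 499 [0.494 0.326 0.134] [0.565 0.393 0.185] knob 28 [0.5326 0.3555 0.1778] zpct [0.154 0.163 0.177 0.181]
bowl [ 0.55051134 -0.32408357] 0.1090786691712018
jar body [0.53676079 0.34994993]
[[ 0.447 -0.294  0.053]]
[[0.604 0.197 0.047]]
[[0.748 0.303 0.054]]
[[0.45  0.301 0.052]]
```

```bash
cat >> h.py <<'E'
B=np.array([.478,-.104,.167]); W=np.array([.553,-.325,.107]); J=np.array([.537,.352,.182])
def q(a): a=np.radians(a); return [0,np.cos(a/2),np.sin(a/2),0]
E
python3 - <<'E'
from h import *
print(np.round(vision.camera_info("wrist")["hand_eye"],3))
for a in range(-198,180,30):
    print(a,*[None if s is None else np.round(s,2).tolist() for s in (ctrl.ik(p,q(a)) for p in (B+[0,0,.06],W+[0,0,.03],J+[0,0,.03]))])
E
```

```text
[[-0.    -0.957 -0.29   0.075]
 [ 1.     0.    -0.    -0.   ]
 [ 0.    -0.29   0.957 -0.143]
 [ 0.     0.     0.     1.   ]]
-198 [0.83, 0.41, -0.95, 1.85, 0.38, 1.08, 0.99] [0.96, 0.72, -0.84, 1.58, 0.58, 1.11, 1.24] [-0.01, 0.8, -1.24, 1.47, 0.76, 1.4, -0.02]
-168 [0.9, 0.45, -1.08, 1.85, 0.45, 1.11, 1.44] [1.01, 0.76, -0.95, 1.58, 0.67, 1.16, 1.69] [0.01, 0.83, -1.3, 1.47, 0.8, 1.44, 0.47]
-138 [0.97, 0.51, -1.22, 1.85, 0.53, 1.16, 1.86] [1.1, 0.88, -1.23, 1.57, 0.85, 1.3, 2.06] [-0.01, 0.79, -1.23, 1.47, 0.75, 1.4, 1.04]
-108 [-0.58, 0.52, 1.15, 1.86, -0.53, 1.11, -2.68] [0.31, 0.63, 0.3, 1.59, -0.22, 0.96, -2.77] [-0.01, 0.79, -1.23, 1.47, 0.75, 1.4, 1.56]
-78 [0.22, 0.3, -0.07, 1.86, 0.02, 0.99, -2.8] [0.39, 0.62, 0.17, 1.58, -0.12, 0.95, -2.33] [-0.01, 0.79, -1.23, 1.47, 0.75, 1.4, 2.08]
-48 [0.31, 0.3, -0.2, 1.85, 0.07, 0.99, -2.32] [0.47, 0.61, 0.03, 1.58, -0.02, 0.95, -1.89] [-1.11, 0.71, 0.95, 1.49, -0.59, 1.25, -2.5]
-18 [0.4, 0.31, -0.32, 1.85, 0.11, 1.0, -1.85] [0.55, 0.61, -0.1, 1.58, 0.07, 0.95, -1.45] [-0.83, 0.57, 0.36, 1.49, -0.21, 1.13, -2.32]
12 [0.53, 0.32, -0.49, 1.85, 0.18, 1.01, -1.4] [0.63, 0.61, -0.22, 1.58, 0.16, 0.96, -1.01] [-0.1, 0.69, -0.96, 1.48, 0.57, 1.28, -2.48]
42 [0.6, 0.34, -0.59, 1.85, 0.22, 1.02, -0.92] [0.7, 0.62, -0.34, 1.58, 0.24, 0.98, -0.56] [-0.11, 0.68, -0.94, 1.48, 0.56, 1.27, -1.95]
72 [0.67, 0.35, -0.69, 1.85, 0.26, 1.03, -0.44] [0.76, 0.64, -0.46, 1.58, 0.32, 1.0, -0.11] [-0.04, 0.75, -1.12, 1.47, 0.68, 1.34, -1.52]
102 [0.73, 0.37, -0.79, 1.85, 0.3, 1.05, 0.03] [0.82, 0.66, -0.57, 1.58, 0.4, 1.02, 0.35] [0.01, 0.83, -1.31, 1.47, 0.81, 1.45, -1.1]
132 [0.8, 0.4, -0.89, 1.85, 0.35, 1.06, 0.5] [0.89, 0.69, -0.71, 1.58, 0.49, 1.06, 0.79] [0.01, 0.84, -1.32, 1.47, 0.81, 1.45, -0.58]
162 [0.83, 0.41, -0.95, 1.85, 0.38, 1.08, 0.99] [0.96, 0.72, -0.84, 1.58, 0.58, 1.11, 1.24] [-0.01, 0.8, -1.24, 1.47, 0.76, 1.4, -0.02]
```

```bash
python3 - <<'E'
from h import *
ctrl.close_gripper()
ctrl.movep([.40,-.33,.31],q(60)); ctrl.movep(B+[-.003,0.001,.09],q(72))
s=get_state(); print(s["time"],np.round(s["tcp_pos"],4),np.round(s["qpos"],2),s["width"])
ctrl.movel(B+[-.003,.001,.012],max_speed=.08)
f0=np.array(get_state()["contact_force"])
for k in range(30):
    z=B[2]+.010-.0015*k
    ctrl.movel([B[0]-.003,B[1]+.001,z],max_speed=.03)
    s=get_state(); f=np.array(s["contact_force"])-f0
    print(round(z,4),np.round(s["tcp_pos"][2],4),f.round(1))
    if np.linalg.norm(f)>5.5 or z<B[2]-.013: break
ctrl.movel(B+[-.003,.001,.09],max_speed=.1)
print(get_state()["time"])
ctrl.pause(.4)
im,d=vision.grab_frame("side"); cv2.imwrite("pics/side1.png",im)
E
```

```text
4.3167 [ 0.475  -0.1052  0.257 ] [ 0.63  0.31 -0.63  1.81  0.2   1.09 -0.38] -0.0003554083284398552
0.177 0.1772 [-0.2  0.7 -0.6]
0.1755 0.1754 [ 0.3  0.3 -1.5]
0.174 0.1739 [-0.7  0.3 -0.3]
0.1725 0.1724 [0.1 0.2 0.3]
0.171 0.1709 [-0.1 -0.5 -0.3]
0.1695 0.1694 [ 0.1  0.5 -0.5]
0.168 0.1679 [ 0.7 -0.1 -0.3]
0.1665 0.1664 [ 0.7  0.3 -1.3]
0.165 0.1651 [ 0.2 -0.2  0.8]
0.1635 0.1636 [0.  0.2 2.2]
0.162 0.162 [ 1.5 -0.7  1.4]
0.1605 0.1606 [ 0.8 -0.1  3.4]
0.159 0.1591 [0.8 0.4 4.5]
0.1575 0.158 [-1.7  0.8  8.7]
10.0833
```

View pics/side1.png

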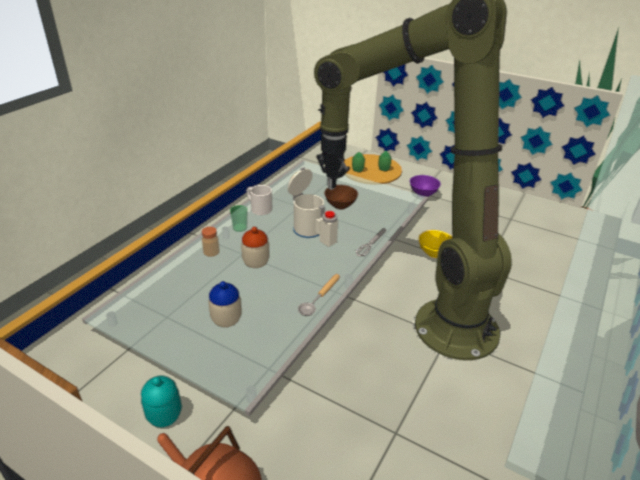

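The lid stands open at (300,183), behind the canister, and nothing else has moved. Next I go to the bowl.

```bash
python3 - <<'E'
from h import *
ctrl.movep([.44,-.20,.33],q(100)); ctrl.movep([.50,-.325,.30],q(132))
ctrl.movel(W+[0,0,.10]); ctrl.movel(W+[0,0,.03],max_speed=.08)
s=get_state(); print(s["time"],np.round(s["tcp_pos"],4),np.round(s["qpos"],2))
ctrl.pause(2.1)
im,d=vision.grab_frame("scene"); cv2.imwrite("pics/bowl.png",im[200:440,180:500])
E
```

```text
13.775 [ 0.5534 -0.325   0.1375] [ 0.89  0.69 -0.7   1.58  0.49  1.06  0.79]
```

View pics/bowl.png

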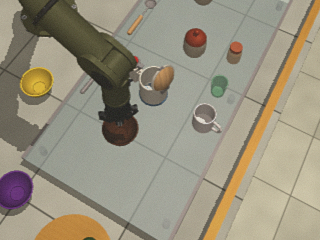

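The gripper hovers over the bowl, at crop pixel (120,120), and the lid is still open. Next is the jar.

```bash
python3 - <<'E'
from h import *
ctrl.movel(W+[0,0,.19]); ctrl.movep([.43,-.22,.36],q(132)); ctrl.movep([.45,.10,.36],q(132)); ctrl.movep(J+[-.03,0,.14],q(132))
ctrl.movel(J+[0,0,.08]); ctrl.movel(J+[0,0,.032],max_speed=.08)
s=get_state(); print(s["time"],np.round(s["tcp_pos"],4),np.round(s["qpos"],2),s["contact_force"])
ctrl.pause(2.1)
for c in("scene","side"):
    im,d=vision.grab_frame(c); cv2.imwrite(f"pics/{c}2.png",im)
print(get_state()["time"])
E
```

```text
21.45 [0.537  0.3522 0.2142] [-0.09  0.7  -1.    1.47  0.6   1.3  -0.41] [-0.1818597   0.02477427  0.450646  ]
23.65
```

View pics/side2.png

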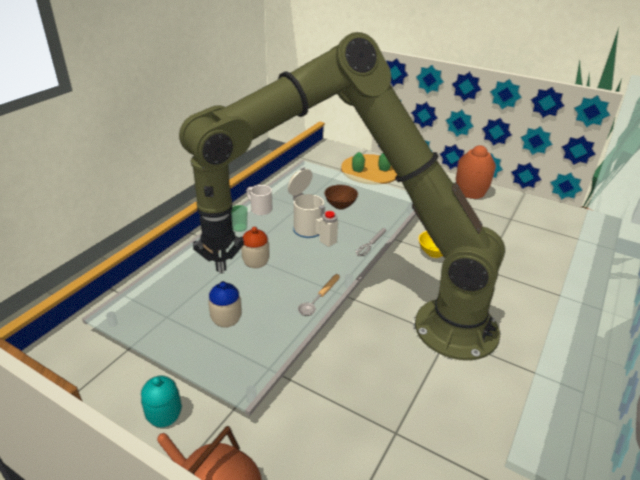

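View pics/scene2.png

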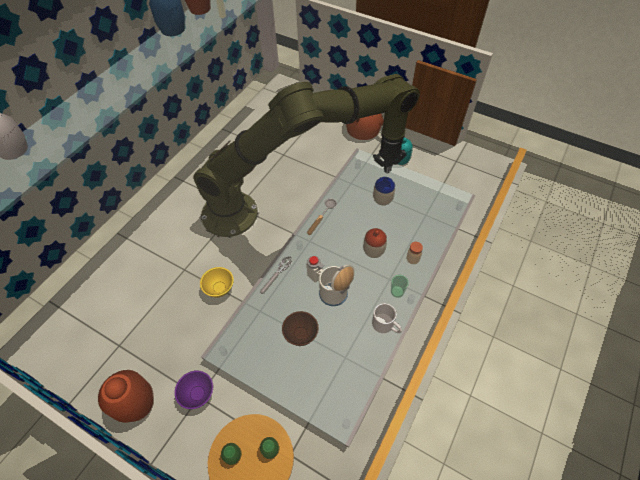

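Both views show the fingertips just above the blue knob (side view: tips at (221,268), knob at (223,285)). The lid is open and nothing on the shelf has moved.

```bash
python3 -c "
from station import ticket; print(ticket.close_job())"
```

```text
the job is handed in; nothing more can be done
None
```

I pressed the button until the canister's lid popped open, pointed at the wooden bowl and then the blue-lidded jar's knob for about two seconds each, and handed the job in at about 24 s, still pointing at the knob; the last pictures showed nothing on the shelf disturbed, and no verdict was returned.

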